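Snap the paint pot shut and slide it under its rack shelf

TASK

The orange paint pot's snap lid is cocked up on one side: press it down until it is fully home, and keep leaning on it for a moment with a firm push of roughly 15 to 25 N to be sure, never so hard (over 35 N) as to crack it. Then stand the pot between the low guide rails of the empty bay of the pink rack, the one with the orange dot on the shelf above it, and slide it in under the shelf until it meets the bars at the back. Keep the pot upright with its lid shut, and leave the other two pots and the two dolls where they stand.

Things in the scene. Friction and masses are not known exactly. Their poses are not given: they have to be found in the camera images.
- orange_pot: Loose white paint pot with an orange band and orange lid, 60 mm in diameter, about 0.19 kg. Its height is not known: 50 to 66 mm to the rim, 6 mm more over the shut lid. Origin: centre of its underside, z up. The lid is hooked to the rim on the pot's -x side and stands up on its +x side, which a small white dot on the lid marks. Grip it within its lower 44 mm.
- lid (a joint): Angle of the orange pot's lid (flat rigid disc, 61 mm in diameter, 6 mm thick) about its hinge line, which is parallel to the pot's y at x = -29 mm, at rim height: 0 = fully home, larger = cocked up (starts at 0.2 to 0.35 rad). A stiff snap fit that stays where it is left; closing it takes about 12 N 22 mm from the pot's axis on the +x side, twice that at the middle.
- rack: Pink rack fixed on the table: three bays along its y, open to -x. Origin: on the table, midway across, below the shelf's front edge; x points into the bays. Floor 4 mm thick, x -91 to 61. Bay centres at y = -74, 0, 74 mm; bays 68 mm wide, walls 6 mm thick: guide rails (tops 16 mm over the table) before the shelf, full height under it. Two cross bars close the back, inner face at x = 55 mm.
- shelf_edge (a point): Middle of the lower front edge of the shelf over the empty bay. The shelf's underside is 84 mm and its top 91 mm above the table; it reaches from here back to the back bars, 55 mm behind. A pot pushed home has its centre 25 mm behind this edge, so that 5 mm of it still stick out in front.
- bay_mouth (a point): Point on the floor of the empty bay (4 mm above the table), between its guide rails, 48 mm in front of the shelf's edge: a place to set the pot down before it is slid in.
- orange_mark: The empty bay, marked by an orange dot 40 mm in diameter on the shelf's top. Origin: on the bay's floor (4 mm above the table), on its centre line, 24 mm behind the shelf's front edge, 1 mm short of where the centre of a pot pushed against the back bars comes. Axes parallel to the rack's.
- blue_pot: Loose closed paint pot with blue band and lid, 61 mm in diameter, 56 mm high, standing in another bay of the rack; leave alone. Origin: centre of its underside.
- green_pot: Loose closed paint pot with green band and lid, 61 mm in diameter, 56 mm high, standing in another bay of the rack; leave alone. Origin: centre of its underside.
- painted_doll: Loose brown wooden nesting doll with a painted face, 95 mm high, 52 mm in diameter, standing on the table; leave alone. Origin: centre of its underside.
- plain_doll: Loose unpainted brown wooden nesting doll, 80 mm high, 44 mm in diameter, standing on the table; leave alone. Origin: centre of its underside.

How it is judged:
By the outcome, as a careful person would: the job done as asked, in the order asked, and still so for the second after the job is handed in, with the robot touching nothing.
It also fails if it takes over 70 s, if anything falls off the work surface, if the arm or the gripper's body presses on something with over 40 N, if the wrist force passes 120 N, or if a joint passes its speed limit or range.

ROBOT

A 6-joint arm with a two-finger parallel gripper is mounted at the origin on the work surface. World frame = base frame: x ahead of the robot, y to its left, z up, the work surface at z = 0. Lengths are in m, angles in degrees, forces in N, time in s.
With the tool pointing down it reaches from about 0.4 to 0.825 m from the base axis. Payload 7 kg.
Tool frame: the origin (TCP) lies on the centre line of the jaws, within the pads' length; the fingertips stand 19 mm ahead of it and the grasp point (between the pads) is the TCP; z points along the fingers, y is the line along which they close (so a half turn about z gives the same grasp; the last joint's range is limited). The gripper opens to 88 mm and grips with 3 to 60 N. Pads are 19 mm wide; open, the fingers measure 130 mm over their backs; the gripper's body (78 mm by 193 mm) begins 47 mm behind the grasp point.
Start: joints at [-60.499, 20.546, 0.682, 0, -70.136, -16.507], TCP at [0.152, -0.658, 0.246] pointing down, gripper open.
Joint ranges: [-176.03, 176.03], [-82.01, 121.73], [-58.28, 71.71], [-173.87, 95.51], [-174.79, -0.11], [-173.66, 173.66]. Speed limits (degrees/s): [136.94, 136.94, 172.46, 180, 180, 180].

INTERFACE

Orientations are given as [roll, pitch, yaw] about the fixed x, y, z axes, in that order (R = Rz(yaw) Ry(pitch) Rx(roll)).
In Python, from plant import ctrl gives the robot as it stands.
- The arm moves only by the tool move_arm, never from a script. Its argument "motion" is a list of rows, each a list of 3 entries, a list of its own where there are three numbers: the shift along the tool's x, y, z in mm, then the turn, a rotation vector about the tool's x, y, z in degrees, then the closure, from 0 (fully open) to 1 (shut). A call has 1 to 10 rows; each row is the pose to reach, as a shift and turn from the pose commanded when the call began, along the tool's axes at that moment; what a row does not reach only later rows make up. A row lasts 1/12 s, in which the tool goes at most 41.7 mm and 7.16 degrees, less where a joint would pass 70% of its speed; a pose out of reach is approached as far as the arm can. A call with a gripper value outside its range is refused whole. The fingers move at their own pace and stop on an object; the grip force is fixed at half the most. Time passes only in rows, so rows that repeat a pose let the fingers close. It gives the time, the measured TCP pose, the force, the opening and the grip force at its end, in the units of the state.
- ctrl.get_obs(): the state, without advancing time (a new reading comes with each control period).
- ctrl.snapshot(name): name is "side" or "top"; returns a dict with "color" (420x560x3 uint8, blue, green, red), "camera_matrix" (3x3 intrinsics, pixels), "k1" (the pictures are not rectified: a ray, as slopes to the right and down, at radius r is drawn at 1 + k1 r^2 times it, then the intrinsics apply), "cam_to_world" (4x4, takes a point from camera to world coordinates). Camera axes: x right, y up, looking along -z (the intrinsics and any distortion apply to the point x, -y, -z); pixel columns grow to the right and rows downward; lengths in m; the calibration is good to about 2 mm. A picture is of the moment at which its call begins. There is no depth.
- ctrl.close_job(): hands the job in; it is judged then, once.
The state is a dict: "clock": time; "joint_pos": joint angles; "qvel": joint speeds; "tau": joint torques, N m; "tool_pos": TCP position; "orientation": TCP orientation; "force": force on the tool from outside, world axes, zero at the start; "moment": the same for the moment, N m; "opening": finger opening in m; "gripper_force": force on a finger pad.
Only numpy, scipy, OpenCV 4.12 (cv2) and the standard library are available. Lean on these libraries where they do the work, as an engineer would, in place of code of your own. Each camera call takes 0.05 s, during which the arm holds its last target. There are 200 camera calls.

## Working session

There is one attempt and no reset: what is moved stays moved. The work goes in short steps, Python scripts to look and compute and a tool call to move; the robot and the scene stay as the last step left them, time stands still between calls to the robot, and variables do not carry over. Pictures are saved under pics/ and viewed, at most 10 in all, crops included, and the job is handed in when it is done.

Besides the shell and the picture viewer there is one more tool, called after "Request:" as name([rows], argument=value, ...), one row to a line, values as JSON. move_arm: Moves the arm, as the interface text tells. Its arguments: {"type":"object","properties":{"motion":{"type":"array"}},"required":["motion"]}

```bash
mkdir -p pics; ls
python3 - <<'E'
from plant import ctrl
import cv2
o=ctrl.get_obs();print(o)
for n in("side","top"):
    s=ctrl.snapshot(n);cv2.imwrite(f"pics/{n}0.png",s["color"]);print(n,s["camera_matrix"],s["k1"],s["cam_to_world"])
E
```

```text
pics
{'clock': 0.0, 'joint_pos': array([-6.04988343e+01,  2.05920337e+01,  6.35027890e-01, -2.07023014e-02,
       -7.01338536e+01, -1.65067996e+01]), 'qvel': array([ 0.01877564,  0.03843143,  0.00785944, -0.03917448, -0.01861474,
        0.03977243]), 'tau': array([-2.16271983e-04, -5.82713413e+01,  2.93057799e+01,  6.99729100e+00,
        6.75010946e-03, -1.94868935e-04]), 'tool_pos': array([ 0.15166373, -0.65729229,  0.24462358]), 'orientation': array([ 1.79907355e+02, -7.15900867e-03, -1.67012679e+02]), 'force': array([ 0.29498654,  0.23982237, -0.53204561]), 'moment': array([ 0.01920844, -0.02048593,  0.00653181]), 'gripper_force': 0.0, 'opening': 0.08726037184075469}
side [[416.95583823   0.         280.68417007]
 [  0.         416.95583823 213.30492746]
 [  0.           0.           1.        ]] -0.011971782849683622 [[ 0.69216756  0.5041638  -0.51645225  0.19534133]
 [-0.72152117  0.46587197 -0.51222115 -0.43310516]
 [-0.01764273  0.7271741   0.68622632  0.63284854]
 [ 0.          0.          0.          1.        ]]
top [[466.20169184   0.         278.28974764]
 [  0.         466.20169184 213.6441712 ]
 [  0.           0.           1.        ]] -0.02813575972400786 [[ 5.75110119e-04  9.99520665e-01 -3.09533286e-02  5.72241261e-01]
 [-9.99946967e-01  8.93085407e-04  1.02598885e-02 -4.59754514e-03]
 [ 1.02826146e-02  3.09457865e-02  9.99468172e-01  9.09723172e-01]
 [ 0.00000000e+00  0.00000000e+00  0.00000000e+00  1.00000000e+00]]
```

View pics/side0.png

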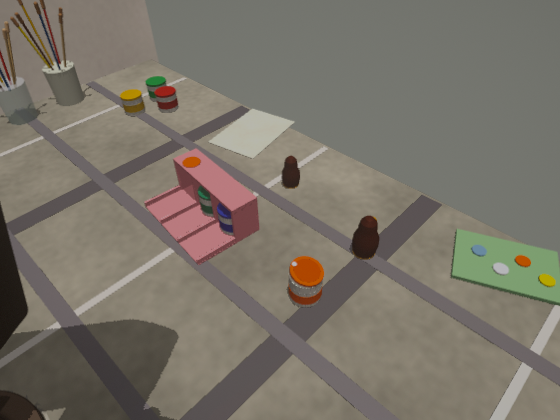

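View pics/top0.png

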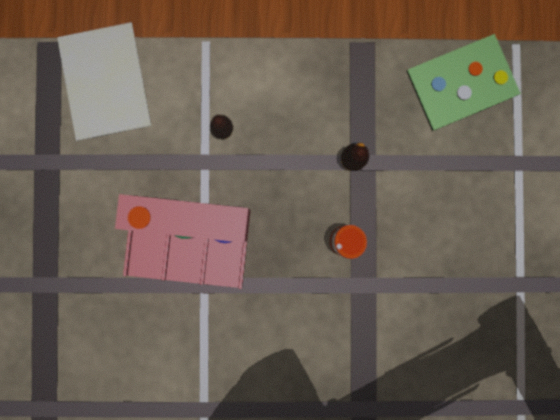

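Side: rack around (200,205) with the orange dot at (192,162), orange pot at (306,280), its white dot at (294,264), dolls at (291,172) and (366,237). Top: dot at (139,217), pot lid at (350,242) with its white dot at (338,246). I'll enlarge these for accurate readings.

Run:
```python
import cv2,numpy as np
s=cv2.imread("pics/side0.png");t=cv2.imread("pics/top0.png")
R=lambda im,x,y,w,h,f:cv2.resize(im[y:y+h,x:x+w],None,fx=f,fy=f,interpolation=cv2.INTER_CUBIC)
# A: side pot x270-340,y250-310 x8 (560x480)
cv2.imwrite("pics/a.png",R(s,265,245,80,65,9))
cv2.imwrite("pics/b.png",R(s,140,145,125,115,5))
a=R(t,105,185,150,110,4);b=R(t,320,215,60,55,5)
c=np.zeros((440+0,600,3),np.uint8);c[:440,:600]=a
cv2.imwrite("pics/c.png",c);cv2.imwrite("pics/d.png",R(t,320,215,60,55,9))
```

```text
(no output)
```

View pics/a.png

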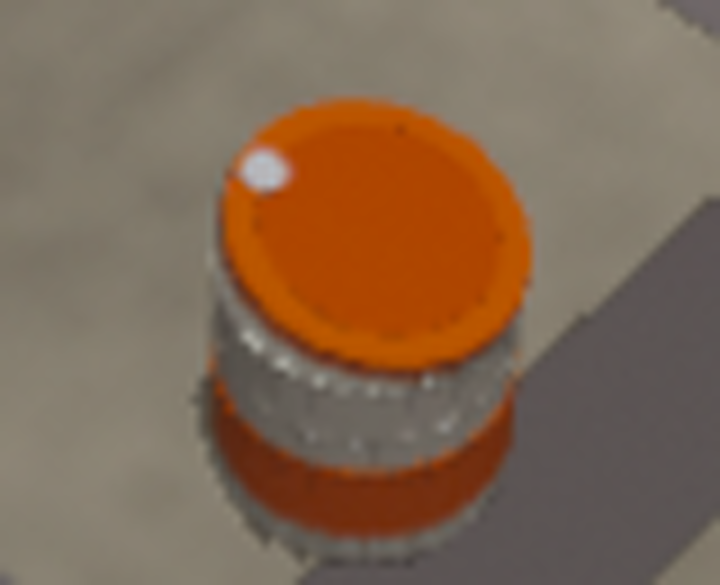

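View pics/b.png

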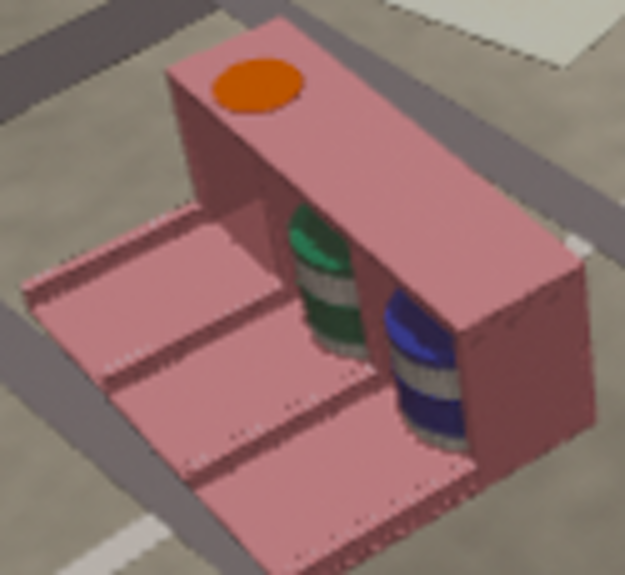

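View pics/c.png

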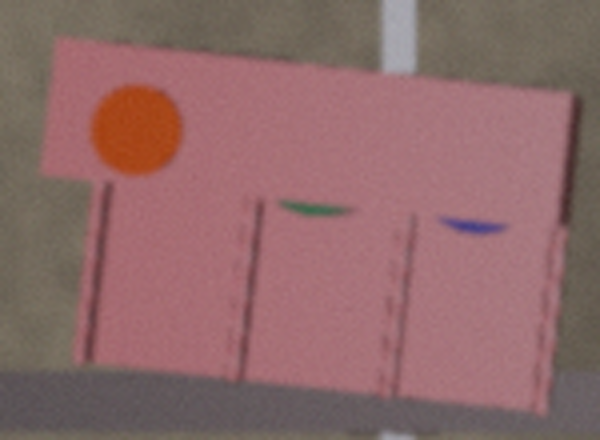

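View pics/d.png

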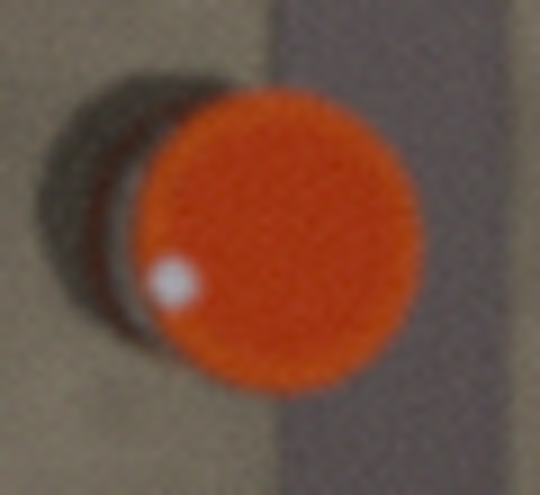

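```bash
cat > h.py <<'E'
import numpy as np,cv2
from scipy.optimize import least_squares
from plant import ctrl
C={n:ctrl.snapshot(n) for n in("side","top")}
def proj(n,P):
    s=C[n];T=s["cam_to_world"];p=(np.atleast_2d(P)-T[:3,3])@T[:3,:3]
    u=np.c_[p[:,0],-p[:,1]]/-p[:,2:3];u=u*(1+s["k1"]*(u**2).sum(1,keepdims=True))
    K=s["camera_matrix"];return u@K[:2,:2].T+K[:2,2]
def px(c,f,o): return (np.array(c,float)+.5)/f-.5+np.array(o)
def rz(a): return cv2.Rodrigues(np.array([0,0,a]))[0]
E
python3 - <<'E'
from h import *
obs=[("top",(42,176),(0,114,91)),("top",(137,130),(24,74,91)),("top",(55,38),(61,114,91)),("top",(578,94),(61,-114,91)),("top",(75,362),(-91,114,16)),("top",(548,412),(-91,-114,16)),
("side",(168,72),(0,114,91)),("side",(280,16),(61,114,91)),("side",(583,263),(61,-114,91)),("side",(460,332),(0,-114,91)),("side",(258,86),(24,74,91)),("side",(22,290),(-91,114,16))]
def rr(p,full=False):
    r=[]
    for n,c,m in obs:
        q=px(c,4,(105,185)) if n=="top" else px(c,5,(140,145))
        m=np.array(m)/1000.
        r.append(proj(n,rz(p[2])@m+[p[0],p[1],p[3]])[0]-q)
    return np.array(r) if full else np.ravel(r)
s=least_squares(rr,[.55,.15,-.1,0],loss="soft_l1");print("rack",s.x,np.degrees(s.x[2]));print(rr(s.x,1).round(1).tolist())
p=s.x
for nm,m in(("mark",(24,74,4)),("edge",(0,74,84)),("mouth",(-48,74,4))):print(nm,rz(p[2])@(np.array(m)/1e3)+[p[0],p[1],0])
a=np.linspace(0,2*np.pi,120)
def pot(p):
    x,y,w,h,t,r,rzz=p
    R=rz(w)@cv2.Rodrigues(np.array([0,-t,0.]))[0]
    o=rz(w)@np.array([-.029,0,h])+[x,y,0]
    L=lambda P:np.atleast_2d(P)@R.T+o
    ring=np.c_[.029+.0305*np.cos(a),.0305*np.sin(a),0*a]
    lid=np.r_[L(ring),L(ring+[0,0,.006])]
    dot=L([.029+r,0,.006]);cen=L([.029,0,.006])
    bot=np.c_[x+.03*np.cos(a),y+.03*np.sin(a),0*a+rzz]
    e=[]
    for n,f,o2,ext,d in(("top",9,(320,215),(136,424,88,393),(174,281)),("side",9,(265,245),(222,531,98,372),(265,171))):
        q=proj(n,lid);e+=list(np.r_[q.min(0)[0],q.max(0)[0],q.min(0)[1],q.max(0)[1]]-[(v+.5)/f-.5+o2[i//2] for i,v in enumerate(ext)])
        e+=list(proj(n,dot)[0]-px(d,f,o2))
    e.append(.7*(proj("side",bot)[:,1].max()-((552+.5)/9-.5+245)))
    e.append(rzz*1000/2)
    return np.array(e)
for w0 in(1.5,2.5):
    s=least_squares(pot,[.5,-.15,w0,.06,.25,.024,0]);print("pot",s.x.round(4),np.degrees(s.x[2]),s.cost);print(s.fun.round(1).tolist())
print(ctrl.get_obs()["clock"])
E
```

```text
rack [ 0.55926396  0.16135851 -0.10361674 -0.00418208] -5.936801982960514
[[0.0, -0.0], [0.3, 0.3], [0.7, 0.2], [-1.8, -0.4], [-0.3, 0.6], [-0.5, 0.6], [-0.3, -0.3], [0.6, 0.5], [0.8, -0.1], [0.4, -0.1], [0.3, 0.6], [-0.1, -1.0]]
mark [0.59078916 0.23247926 0.004     ]
edge [0.56691788 0.23496161 0.084     ]
mouth [0.51917533 0.23992632 0.004     ]
pot [ 5.4790e-01 -1.4200e-01  1.9447e+00  5.8000e-02  2.1950e-01  2.4500e-02
  6.0000e-04] 111.42035020343646 1.9589345357135788
[-1.1, -0.1, 0.1, 0.1, -0.1, 0.4, -0.0, 0.9, -0.6, 0.7, 0.3, -0.2, 0.7, 0.3]
pot [ 5.4790e-01 -1.4200e-01  1.9445e+00  5.7900e-02  2.2060e-01  2.4500e-02
  6.0000e-04] 111.41216450546045 1.9588381799011076
[-1.1, -0.1, 0.1, 0.1, -0.1, 0.4, -0.0, 0.9, -0.6, 0.7, 0.3, -0.2, 0.7, 0.3]
0.2
```

```bash
cat > g.py <<'E'
import numpy as np,sys
from scipy.spatial.transform import Rotation as R
from plant import ctrl
def go(pos,yaw,tilt=0):
    o=ctrl.get_obs();M=R.from_euler("xyz",o["orientation"],degrees=True)
    # tilt: tips lead along tool x
    N=R.from_euler("z",yaw,degrees=True)*R.from_euler("x",180,degrees=True)*R.from_euler("y",tilt,degrees=True)
    print("t",round(o["clock"],2),"pos",o["tool_pos"].round(4),"rpy",o["orientation"].round(1),"F",o["force"].round(1),"op",round(o["opening"],4))
    print("shift",(M.inv().apply(np.array(pos)-o["tool_pos"])*1000).round(1),"turn",(M.inv()*N).as_rotvec(degrees=True).round(1), "axis",N.apply([0,0,1]).round(2))
if __name__=="__main__":
    a=list(map(float,sys.argv[1:]));go(a[:3],a[3],*a[4:])
E
python3 g.py .5406 -.1234 .13 -68.6
```

```text
t 0.2 pos [ 0.1517 -0.6575  0.245 ] rpy [ 179.9   -0.  -167. ] F [ 0.4  0.2 -0.5] op 0.088
shift [-499.   432.9  115.4] turn [  0.    0.  -98.4] axis [-0. -0. -1.]
```

Request:
move_arm([
  [[-499,433,115],[0,0,-98.4],1],
  [[-499,433,115],[0,0,-98.4],1],
  [[-499,433,115],[0,0,-98.4],1],
  [[-499,433,115],[0,0,-98.4],1],
  [[-499,433,115],[0,0,-98.4],1],
  [[-499,433,115],[0,0,-98.4],1],
  [[-499,433,115],[0,0,-98.4],1],
  [[-499,433,115],[0,0,-98.4],1],
  [[-499,433,115],[0,0,-98.4],1],
  [[-499,433,115],[0,0,-98.4],1],
])

```text
clock: 1.03
tool_pos: [0.3941, -0.324, 0.174]
orientation: [-180.0, -0.0, -95.0]
force: [0.3, -0.8, -0.0]
opening: 0.0265
gripper_force: 0.0
```

```bash
python3 g.py .5406 -.1234 .13 -68.6
```

```text
t 1.03 pos [ 0.3941 -0.324   0.174 ] rpy [-180.   -0.  -95.] F [ 0.3 -0.8 -0. ] op 0.0265
shift [-212.7 -128.3   44.1] turn [ -0.   -0.  -26.4] axis [-0. -0. -1.]
```

Request:
move_arm([
  [[-213,-128,44],[0,0,-26.4],1],
  [[-213,-128,44],[0,0,-26.4],1],
  [[-213,-128,44],[0,0,-26.4],1],
  [[-213,-128,44],[0,0,-26.4],1],
  [[-213,-128,44],[0,0,-26.4],1],
  [[-213,-128,44],[0,0,-26.4],1],
  [[-213,-128,44],[0,0,-26.4],1],
  [[-213,-128,44],[0,0,-26.4],1],
  [[-213,-128,44],[0,0,-26.4],1],
  [[-213,-128,44],[0,0,-26.4],1],
])

```text
clock: 1.87
tool_pos: [0.5401, -0.1265, 0.1302]
orientation: [180.0, 0.0, -69.0]
force: [0.3, -0.5, 1.2]
opening: 0.0004
gripper_force: 0.0
```

```bash
python3 g.py .5406 -.1234 .1 -68.6;python3 - <<'E'
from h import *
R=lambda im,x,y,w,h,f:cv2.resize(im[y:y+h,x:x+w],None,fx=f,fy=f,interpolation=cv2.INTER_CUBIC)
cv2.imwrite("pics/e.png",np.hstack([R(C["side"]["color"],250,200,110,120,3.5),R(C["top"]["color"],300,190,110,120,3.5)]))
E
```

```text
t 1.87 pos [ 0.5401 -0.1265  0.1302] rpy [180.   0. -69.] F [ 0.3 -0.5  1.2] op 0.0004
shift [-2.7 -1.5 30.2] turn [ 0.   0.  -0.4] axis [-0. -0. -1.]
```

View pics/e.png

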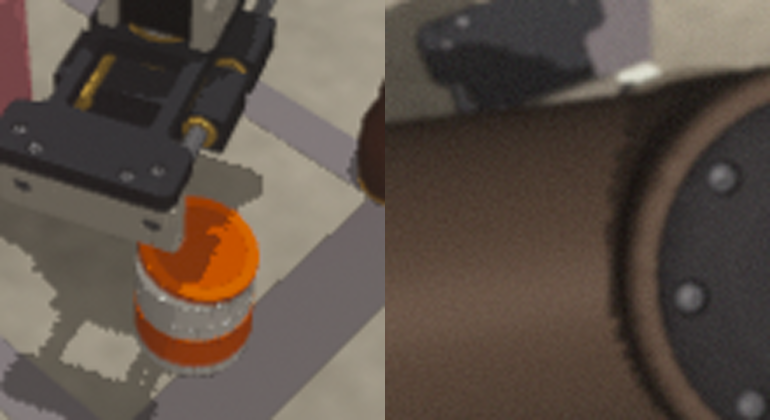

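The picture shows the fingertips at about (165,240) in the crop, above the raised side of the lid. Now going down gently.

Request:
move_arm([
  [[0,0,10],[0,0,0],1],
  [[0,0,18],[0,0,0],1],
  [[0,0,24],[0,0,0],1],
  [[0,0,28],[0,0,0],1],
  [[0,0,30],[0,0,0],1],
  [[0,0,30],[0,0,0],1],
  [[0,0,30],[0,0,0],1],
])

```text
clock: 2.55
tool_pos: [0.5408, -0.1258, 0.1]
orientation: [180.0, -0.0, -69.0]
force: [1.1, -0.1, -0.4]
opening: 0.0002
gripper_force: 0.0
```

Request:
move_arm([
  [[0,0,2],[0,0,0],1],
  [[0,0,4],[0,0,0],1],
  [[0,0,6],[0,0,0],1],
  [[0,0,6],[0,0,0],1],
  [[0,0,6],[0,0,0],1],
])

```text
clock: 2.97
tool_pos: [0.5413, -0.1254, 0.0951]
orientation: [-179.9, -0.0, -69.0]
force: [-1.6, 2.7, 7.4]
opening: 0.0001
gripper_force: 3.4
```

Request:
move_arm([
  [[0,0,0.7],[0,0,0],1],
  [[0,0,1.4],[0,0,0],1],
  [[0,0,2],[0,0,0],1],
  [[0,0,2],[0,0,0],1],
])

```text
clock: 3.3
tool_pos: [0.5413, -0.1251, 0.0934]
orientation: [-179.9, -0.0, -69.0]
force: [-3.1, 5.5, 12.0]
opening: 0.0005
gripper_force: 5.3
```

Request:
move_arm([
  [[0,0,0.7],[0,0,0],1],
  [[0,0,1.4],[0,0,0],1],
  [[0,0,2],[0,0,0],1],
  [[0,0,2],[0,0,0],1],
])

```text
clock: 3.63
tool_pos: [0.5413, -0.1249, 0.0914]
orientation: [-179.9, 0.0, -69.0]
force: [-4.5, 7.0, 11.8]
opening: 0.0006
gripper_force: 5.5
```

Request:
move_arm([
  [[-0.7,0,0.7],[0,0,0],1],
  [[-1.2,0,1.4],[0,0,0],1],
  [[-1.5,0,2],[0,0,0],1],
  [[-1.5,0,2],[0,0,0],1],
])

```text
clock: 3.97
tool_pos: [0.5409, -0.1239, 0.0894]
orientation: [-179.9, -0.0, -68.9]
force: [-3.8, 3.6, 10.7]
opening: 0.0004
gripper_force: 5.2
```

Request:
move_arm([
  [[0,0,0.7],[0,0,0],1],
  [[0,0,1.4],[0,0,0],1],
  [[0,0,2],[0,0,0],1],
  [[0,0,2],[0,0,0],1],
])

```text
clock: 4.3
tool_pos: [0.5407, -0.1237, 0.0873]
orientation: [-179.9, -0.0, -69.0]
force: [-3.4, 5.2, 10.5]
opening: 0.0006
gripper_force: 5.2
```

Request:
move_arm([
  [[-0.4,0,0.7],[0,0,0],1],
  [[-0.7,0,1.4],[0,0,0],1],
  [[-1,0,2],[0,0,0],1],
  [[-1,0,2],[0,0,0],1],
])

```text
clock: 4.63
tool_pos: [0.5406, -0.1232, 0.0854]
orientation: [-179.9, -0.0, -68.9]
force: [-2.9, 1.7, 10.5]
opening: 0.0005
gripper_force: 5.2
```

Request:
move_arm([
  [[0,0,0.5],[0,0,0],1],
  [[0,0,1],[0,0,0],1],
  [[0,0,1.5],[0,0,0],1],
  [[0,0,1.5],[0,0,0],1],
])

```text
clock: 4.97
tool_pos: [0.5407, -0.1232, 0.0846]
orientation: [-179.9, -0.0, -68.9]
force: [-4.7, 4.4, 17.1]
opening: 0.0007
gripper_force: 8.5
```

Request:
move_arm([
  [[-0.4,0,0.3],[0,0,0],1],
  [[-0.5,0,0.4],[0,0,0],1],
  [[-0.5,0,0.4],[0,0,0],1],
  [[-0.5,0,0.4],[0,0,0],1],
])

```text
clock: 5.3
tool_pos: [0.5407, -0.123, 0.0846]
orientation: [-179.9, -0.1, -68.9]
force: [-5.5, 2.5, 18.9]
opening: 0.0004
gripper_force: 9.5
```

Request:
move_arm([
  [[0,0,0.1],[0,0,0],1],
  [[0,0,0.1],[0,0,0],1],
  [[0,0,0.1],[0,0,0],1],
  [[0,0,0.1],[0,0,0],1],
  [[0,0,0.1],[0,0,0],1],
  [[0,0,0.1],[0,0,0],1],
  [[0,0,0.1],[0,0,0],1],
  [[0,0,0.1],[0,0,0],1],
  [[0,0,0.1],[0,0,0],1],
  [[0,0,0.1],[0,0,0],1],
])

```text
clock: 6.13
tool_pos: [0.5407, -0.123, 0.0845]
orientation: [-179.9, -0.1, -68.9]
force: [-5.8, 2.9, 19.6]
opening: 0.0008
gripper_force: 9.9
```

Request:
move_arm([
  [[0,0,-2],[0,0,0],1],
  [[0,0,-10],[0,0,0],1],
  [[0,0,-40],[0,0,0],1],
  [[-40,0,-80],[0,0,0],0],
  [[-80,0,-100],[0,0,0],0],
  [[-120,0,-100],[0,0,0],0],
  [[-160,0,-100],[0,0,0],0],
  [[-160,0,-100],[0,0,0],0],
  [[-160,0,-100],[0,0,0],0],
  [[-160,0,-100],[0,0,0],0],
])

```text
clock: 6.97
tool_pos: [0.4823, 0.0272, 0.1828]
orientation: [-179.9, 0.0, -68.8]
force: [0.6, 0.2, 0.4]
opening: 0.0417
gripper_force: 0.0
```

Run:
```python
from h import *
R=lambda im,x,y,w,h,f:cv2.resize(im[y:y+h,x:x+w],None,fx=f,fy=f,interpolation=cv2.INTER_CUBIC)
cv2.imwrite("pics/f.png",np.hstack([R(C["side"]["color"],265,245,80,65,5),R(C["top"]["color"],310,205,80,65,5)]))
```

```text
(no output)
```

View pics/f.png

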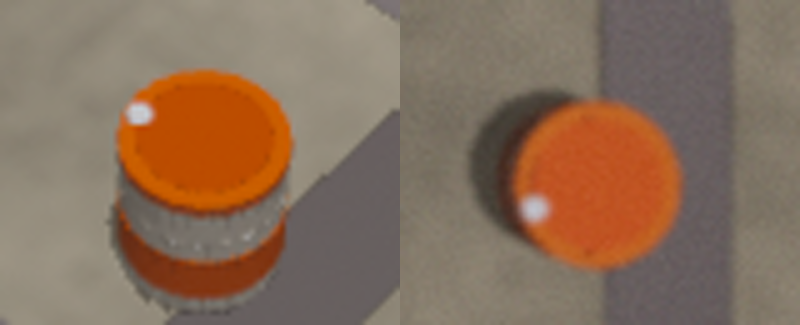

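The lid is flat now: in the side crop it spans x 118–293, y 70–214, and in the top crop x 512–683, y 98–270. Next I refit the pot with the lid shut.

```bash
python3 - <<'E'
from h import *
a=np.linspace(0,2*np.pi,120)
def f(p):
    x,y,h=p;e=[]
    ring=np.c_[x+.0305*np.cos(a),y+.0305*np.sin(a),0*a+h]
    lid=np.r_[ring,ring+[0,0,.006]]
    for n,o,ext in(("top",(310,205),(112,283,98,270)),("side",(265,245),(118,293,70,214))):
        q=proj(n,lid);e+=list(np.r_[q.min(0)[0],q.max(0)[0],q.min(0)[1],q.max(0)[1]]-[(v+.5)/5-.5+o[i//2] for i,v in enumerate(ext)])
    return np.array(e)
s=least_squares(f,[.548,-.142,.058]);print(s.x.round(4),s.fun.round(1))
E
python3 g.py .5479 -.142 .13 -68.6
```

```text
[ 0.5477 -0.1419  0.0576] [-0.1 -0.4  0.6 -0.2  0.2  0.5 -0.6  0.5]
t 7.17 pos [0.4825 0.0255 0.1819] rpy [180.   -0.  -69.1] F [-0.7  0.4  0.4] op 0.0576
shift [179.8  -1.2  51.9] turn [ 0.  -0.  -0.5] axis [-0. -0. -1.]
```

Request:
move_arm([
  [[40,0,0],[0,0,0],0],
  [[80,0,10],[0,0,0],0],
  [[120,-1,20],[0,0,0],0],
  [[160,-1,30],[0,0,0],0],
  [[180,-1,40],[0,0,0],0],
  [[180,-1,47],[0,0,0],0],
  [[180,-1,47],[0,0,0],0],
  [[180,-1,47],[0,0,0],0],
  [[180,-1,47],[0,0,0],0],
])

```text
clock: 7.92
tool_pos: [0.5478, -0.1412, 0.1354]
orientation: [-180.0, -0.0, -69.0]
force: [0.2, -0.9, 0.6]
opening: 0.0875
gripper_force: 0.0
```

```bash
python3 g.py .5478 -.142 .035 -69
```

```text
t 7.92 pos [ 0.5478 -0.1412  0.1354] rpy [-180.   -0.  -69.] F [ 0.2 -0.9  0.6] op 0.0875
shift [  0.7   0.3 100.4] turn [-0. -0.  0.] axis [-0. -0. -1.]
```

Request:
move_arm([
  [[0.5,0,20],[0,0,0],0],
  [[0.5,0,45],[0,0,0],0],
  [[0.5,0,70],[0,0,0],0],
  [[0.5,0,88],[0,0,0],0],
  [[0.5,0,98],[0,0,0],0],
  [[0.5,0,100],[0,0,0],0],
  [[0.5,0,100],[0,0,0],0],
  [[0.5,0,100],[0,0,0],0],
])

```text
clock: 8.58
tool_pos: [0.549, -0.1415, 0.0364]
orientation: [-179.9, -0.0, -68.9]
force: [0.8, 0.1, -0.0]
opening: 0.0876
gripper_force: 0.0
```

Request:
move_arm([
  [[0,0,0],[0,0,0],1],
  [[0,0,0],[0,0,0],1],
  [[0,0,0],[0,0,0],1],
  [[0,0,0],[0,0,0],1],
  [[0,0,0],[0,0,0],1],
  [[0,0,0],[0,0,0],1],
  [[0,0,0],[0,0,0],1],
  [[0,0,0],[0,0,0],1],
])

```text
clock: 9.25
tool_pos: [0.5477, -0.1419, 0.0354]
orientation: [180.0, 0.0, -69.0]
force: [-2.1, -0.1, 5.8]
opening: 0.0596
gripper_force: 30.0
```

Request:
move_arm([
  [[0,0,-10],[0,0,0],1],
  [[0,0,-30],[0,0,0],1],
  [[0,0,-60],[0,0,0],1],
  [[0,0,-90],[0,0,0],1],
  [[0,0,-105],[0,0,0],1],
  [[0,0,-105],[0,0,0],1],
  [[0,0,-105],[0,0,0],1],
])

```text
clock: 9.83
tool_pos: [0.5485, -0.1416, 0.1413]
orientation: [-179.9, -0.0, -69.0]
force: [-0.7, 1.0, -1.9]
opening: 0.0598
gripper_force: 30.0
```

```bash
python3 g.py .51 .24 .14 -5.9
```

```text
t 9.83 pos [ 0.5485 -0.1416  0.1413] rpy [-179.9   -0.   -69. ] F [-0.7  1.  -1.9] op 0.0598
shift [-370.  -100.8    1.4] turn [ -0.1  -0.1 -63.1] axis [-0. -0. -1.]
```

Weight is on the wrist (about 1.9 N), so it is carried.

Request:
move_arm([
  [[-37,-10,0],[0,0,-6.3],1],
  [[-74,-20,0],[0,0,-12.6],1],
  [[-111,-30,0],[0,0,-18.9],1],
  [[-148,-40,0],[0,0,-25.2],1],
  [[-185,-50,0],[0,0,-31.5],1],
  [[-222,-60,0],[0,0,-37.8],1],
  [[-259,-70,0],[0,0,-44.1],1],
  [[-296,-80,0],[0,0,-50.4],1],
  [[-333,-91,0],[0,0,-56.7],1],
  [[-370,-101,0],[0,0,-63],1],
])

```text
clock: 10.67
tool_pos: [0.5083, 0.2412, 0.1387]
orientation: [179.9, 0.1, -5.7]
force: [1.6, 0.6, -1.4]
opening: 0.0595
gripper_force: 30.0
```

Request:
move_arm([
  [[0,0,0],[0,0,0],1],
  [[0,0,0],[0,0,0],1],
  [[0,0,0],[0,0,0],1],
  [[0,0,0],[0,0,0],1],
])

```text
clock: 11.0
tool_pos: [0.5091, 0.2388, 0.1392]
orientation: [179.9, 0.1, -6.1]
force: [-0.3, -0.6, -2.1]
opening: 0.0599
gripper_force: 30.0
```

```bash
python3 g.py .5192 .2399 .06 -5.9
python3 - <<'E'
from h import *
R=lambda im,x,y,w,h,f:cv2.resize(im[y:y+h,x:x+w],None,fx=f,fy=f,interpolation=cv2.INTER_CUBIC)
cv2.imwrite("pics/g.png",np.hstack([R(C["side"]["color"],110,100,140,150,2.8),R(C["top"]["color"],85,150,140,150,2.8)]))
E
```

```text
t 11.0 pos [0.5091 0.2388 0.1392] rpy [ 1.799e+02  1.000e-01 -6.100e+00] F [-0.3 -0.6 -2.1] op 0.0599
shift [10.  -2.3 79.2] turn [ 0.1  0.1 -0.2] axis [-0. -0. -1.]
```

View pics/g.png

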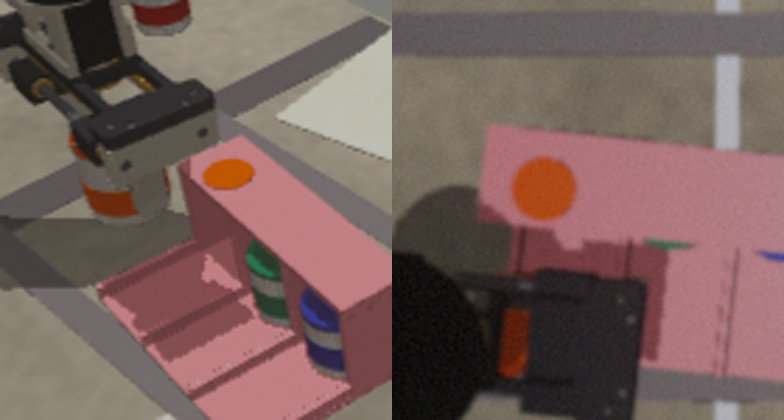

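The pot hangs upright from the gripper, in front of and above the empty bay (side crop (125,170), bay floor around (165,310)). Before lowering I check how firm the bay estimate is.

Run:
```python
from h import *
T=[((42,176),(0,114,91)),((137,130),(24,74,91)),((55,38),(61,114,91)),((75,362),(-91,114,16)),((548,412),(-91,-114,16)),((578,94),(61,-114,91))]
S=[((168,72),(0,114,91)),((280,16),(61,114,91)),((583,263),(61,-114,91)),((460,332),(0,-114,91)),((258,86),(24,74,91)),((22,290),(-91,114,16))]
# rail/shelf width check + fits by view, z fixed 0
for nm,ob in(("top",[("top",)+q for q in T]),("side",[("side",)+q for q in S]),("both",[("top",)+q for q in T]+[("side",)+q for q in S])):
    def rr(p): return np.ravel([proj(n,rz(p[2])@(np.array(m)/1e3)+[p[0],p[1],0])[0]-(px(c,4,(105,185)) if n=="top" else px(c,5,(140,145))) for n,c,m in ob])
    s=least_squares(rr,[.55,.15,-.1],loss="soft_l1");p=s.x
    print(nm,p.round(4),"mouth",(rz(p[2])@[-.048,.074,.004]+[p[0],p[1],0]).round(4),rr(p).round(1))
```

```text
top [ 0.5596  0.16   -0.1036] mouth [0.5196 0.2385 0.004 ] [ 0.  -0.2  0.4  0.1  0.7 -0.2 -0.3  0.6  0.1  0.6 -1.2 -0.7]
side [ 0.556   0.1574 -0.1065] mouth [0.5161 0.2361 0.004 ] [-0.7 -0.6  0.4  0.2  0.8  0.1  0.1  0.2 -0.   0.4 -0.8 -1. ]
both [ 0.5585  0.1596 -0.107 ] mouth [0.5187 0.2383 0.004 ] [ 0.2  0.2  0.7  0.5  1.1  0.2 -0.3  1.   0.1  1.4 -0.9  0.1 -0.3 -1.5
  0.8 -0.7  0.9 -1.   0.4 -1.   0.3 -0.5 -0.4 -2. ]
```

Request:
move_arm([
  [[4,0,25],[0,0,0],1],
  [[4,0,50],[0,0,0],1],
  [[4,0,68],[0,0,0],1],
  [[4,0,77],[0,0,0],1],
  [[4,0,80],[0,0,0],1],
  [[4,0,80],[0,0,0],1],
  [[4,0,80],[0,0,0],1],
  [[4,0,80],[0,0,0],1],
])

```text
clock: 11.87
tool_pos: [0.5143, 0.24, 0.0614]
orientation: [-179.9, -0.1, -6.0]
force: [1.2, 0.1, -1.1]
opening: 0.0595
gripper_force: 30.0
```

Request:
move_arm([
  [[0,0,3],[0,0,0],1],
  [[0,0,6],[0,0,0],1],
  [[0,0,9],[0,0,0],1],
  [[0,0,12],[0,0,0],1],
  [[0,0,12],[0,0,0],1],
  [[0,0,12],[0,0,0],1],
])

```text
clock: 12.37
tool_pos: [0.5134, 0.2393, 0.0478]
orientation: [180.0, 0.0, -6.0]
force: [-0.2, -0.2, -2.3]
opening: 0.0597
gripper_force: 30.0
```

The pot's underside is at about 12 mm, below the 16 mm rail tops, and it touches nothing: it is between the rails.

Request:
move_arm([
  [[0,0,2],[0,0,0],1],
  [[0,0,4],[0,0,0],1],
  [[0,0,6],[0,0,0],1],
  [[0,0,7],[0,0,0],1],
  [[0,0,7],[0,0,0],1],
  [[0,0,7],[0,0,0],1],
])

```text
clock: 12.87
tool_pos: [0.5135, 0.2394, 0.041]
orientation: [180.0, 0.0, -6.0]
force: [-0.2, -0.8, -2.0]
opening: 0.0594
gripper_force: 30.0
```

Request:
move_arm([
  [[0,0,0.6],[0,0,0],1],
  [[0,0,1.2],[0,0,0],1],
  [[0,0,1.2],[0,0,0],1],
  [[0,0,1.2],[0,0,0],1],
])

```text
clock: 13.2
tool_pos: [0.5136, 0.2394, 0.0399]
orientation: [-180.0, 0.0, -6.0]
force: [0.3, 0.8, -1.6]
opening: 0.0597
gripper_force: 30.0
```

Request:
move_arm([
  [[0,0,0.5],[0,0,0],1],
  [[0,0,0.8],[0,0,0],1],
  [[0,0,0.8],[0,0,0],1],
  [[0,0,0.8],[0,0,0],1],
])

```text
clock: 13.53
tool_pos: [0.5136, 0.2395, 0.0394]
orientation: [-180.0, -0.0, -6.0]
force: [-1.3, -0.2, 3.6]
opening: 0.0596
gripper_force: 30.0
```

Request:
move_arm([
  [[0,0,0],[0,0,0],0],
  [[0,0,0],[0,0,0],0],
  [[0,0,0],[0,0,0],0],
  [[0,0,0],[0,0,0],0],
  [[0,0,0],[0,0,0],0],
  [[0,0,0],[0,0,0],0],
  [[0,0,0],[0,0,0],0],
  [[0,0,0],[0,0,0],0],
])

```text
clock: 14.2
tool_pos: [0.5136, 0.2394, 0.0391]
orientation: [180.0, 0.0, -6.0]
force: [-0.5, 0.1, -0.1]
opening: 0.0874
gripper_force: 0.0
```

Request:
move_arm([
  [[0,0,-15],[0,0,0],0],
  [[0,0,-45],[0,0,0],0],
  [[0,0,-80],[0,0,0],0],
  [[-20,0,-100],[0,0,0],1],
  [[-50,0,-100],[0,0,0],1],
  [[-70,0,-100],[0,0,0],1],
  [[-70,0,-100],[0,0,0],1],
  [[-70,0,-100],[0,0,0],1],
  [[-70,0,-100],[0,0,0],1],
  [[-70,0,-100],[0,0,0],1],
])

```text
clock: 15.03
tool_pos: [0.4445, 0.2469, 0.139]
orientation: [180.0, -0.0, -6.0]
force: [0.7, -0.4, 0.8]
opening: 0.0466
gripper_force: 0.0
```

```bash
python3 g.py .4435 .2468 .07 -6 20;python3 g.py .4435 .2468 .07 -6 -20
```

```text
t 15.03 pos [0.4445 0.2469 0.139 ] rpy [180.  -0.  -6.] F [ 0.7 -0.4  0.8] op 0.0466
shift [-1.   0.2 69. ] turn [ 0. 20.  0.] axis [ 0.34 -0.04 -0.94]
t 15.03 pos [0.4445 0.2469 0.139 ] rpy [180.  -0.  -6.] F [ 0.7 -0.4  0.8] op 0.0466
shift [-1.   0.2 69. ] turn [  0. -20.   0.] axis [-0.34  0.04 -0.94]
```

Request:
move_arm([
  [[0,0,10],[0,6.5,0],1],
  [[0,0,30],[0,13,0],1],
  [[0,0,55],[0,20,0],1],
  [[0,0,75],[0,20,0],1],
  [[0,0,90],[0,20,0],1],
  [[0,0,96],[0,20,0],1],
  [[0,0,96],[0,20,0],1],
  [[0,0,96],[0,20,0],1],
  [[0,0,96],[0,20,0],1],
  [[0,0,96],[0,20,0],1],
])

```text
clock: 15.87
tool_pos: [0.4569, 0.2588, 0.0634]
orientation: [178.8, -18.1, -6.1]
force: [0.1, -0.8, 0.5]
opening: 0.0005
gripper_force: 0.0
```

```bash
python3 g.py .4673 .2444 .043 -6 20;python3 g.py .5373 .237 .043 -6 20
```

```text
t 15.87 pos [0.4569 0.2588 0.0634] rpy [178.8 -18.1  -6.1] F [ 0.1 -0.8  0.5] op 0.0005
shift [ 4.9 12.7 23.3] turn [ 1.2  1.9 -0. ] axis [ 0.34 -0.04 -0.94]
t 15.87 pos [0.4569 0.2588 0.0634] rpy [178.8 -18.1  -6.1] F [ 0.1 -0.8  0.5] op 0.0005
shift [71.9 12.2 45.2] turn [ 1.2  1.9 -0. ] axis [ 0.34 -0.04 -0.94]
```

```bash
python3 -c "
from plant import ctrl
o=ctrl.get_obs();print(o['joint_pos'].round(1),o['qvel'].round(2))"
```

```text
[ 52.7  12.  -58.2  55.8 -19.5 -22. ] [ 0.21 -0.76 -0.12  0.61  0.38 -0.49]
```

```bash
python3 g.py .4500 .2462 .12 -6 8
```

```text
t 15.87 pos [0.4569 0.2588 0.0634] rpy [178.8 -18.1  -6.1] F [ 0.1 -0.8  0.5] op 0.0005
shift [ 12.3  14.4 -55.2] turn [  1.2 -10.1  -0.2] axis [ 0.14 -0.01 -0.99]
```

Request:
move_arm([
  [[3,4,-15],[0.3,-3,0],1],
  [[6,8,-30],[0.6,-6,0],1],
  [[9,11,-43],[1,-8,0],1],
  [[12,14,-55],[1.2,-10,0],1],
  [[12,14,-55],[1.2,-10,0],1],
  [[12,14,-55],[1.2,-10,0],1],
  [[12,14,-55],[1.2,-10,0],1],
  [[12,14,-55],[1.2,-10,0],1],
])

```text
clock: 16.53
tool_pos: [0.4493, 0.2464, 0.1192]
orientation: [180.0, -8.1, -6.1]
force: [1.1, -0.9, -0.6]
opening: 0.0005
gripper_force: 0.0
```

```bash
python3 g.py .4600 .2451 .048 -6 8;python3 -c "
from plant import ctrl
o=ctrl.get_obs();print(o['joint_pos'].round(1))"
```

```text
t 16.53 pos [0.4493 0.2464 0.1192] rpy [180.   -8.1  -6.1] F [ 1.1 -0.9 -0.6] op 0.0005
shift [ 0.6  0.1 72. ] turn [ 0.  -0.1 -0.1] axis [ 0.14 -0.01 -0.99]
[ 55.7   9.  -38.9  11.4 -38.8  19.5]
```

Request:
move_arm([
  [[0,0,15],[0,0,0],1],
  [[0,0,30],[0,0,0],1],
  [[0,0,45],[0,0,0],1],
  [[0,0,60],[0,0,0],1],
  [[0,0,70],[0,0,0],1],
  [[0,0,72],[0,0,0],1],
  [[0,0,72],[0,0,0],1],
  [[0,0,72],[0,0,0],1],
])

```text
clock: 17.2
tool_pos: [0.4595, 0.2458, 0.0482]
orientation: [180.0, -8.1, -6.1]
force: [-0.6, -0.3, 0.1]
opening: 0.0004
gripper_force: 0.0
```

```bash
python3 g.py .4706 .2440 .048 -6 8;python3 g.py .5442 .2365 .048 -6 8;python3 -c "
from plant import ctrl
o=ctrl.get_obs();print(o['joint_pos'].round(1))"
```

```text
t 17.2 pos [0.4595 0.2458 0.0482] rpy [180.   -8.1  -6.1] F [-0.6 -0.3  0.1] op 0.0004
shift [11.1  0.7  1.8] turn [ 0.  -0.1 -0.1] axis [ 0.14 -0.01 -0.99]
t 17.2 pos [0.4595 0.2458 0.0482] rpy [180.   -8.1  -6.1] F [-0.6 -0.3  0.1] op 0.0004
shift [84.4  0.3 12.2] turn [ 0.  -0.1 -0.1] axis [ 0.14 -0.01 -0.99]
[ 54.2  15.9 -43.7  15.4 -27.3  16.3]
```

Request:
move_arm([
  [[4,0,0.6],[0,0,0],1],
  [[8,0,1.1],[0,0,0],1],
  [[12,0,1.7],[0,0,0],1],
  [[16,0,2.3],[0,0,0],1],
  [[20,0,2.8],[0,0,0],1],
  [[24,0,3.4],[0,0,0],1],
  [[28,0,4],[0,0,0],1],
  [[28,0,4],[0,0,0],1],
])

```text
clock: 17.87
tool_pos: [0.4886, 0.2433, 0.0484]
orientation: [-179.9, -8.1, -6.1]
force: [1.0, 0.4, 0.3]
opening: 0.0007
gripper_force: 0.0
```

Request:
move_arm([
  [[4,0,0.6],[0,0,0],1],
  [[8,0,1.1],[0,0,0],1],
  [[12,0,1.7],[0,0,0],1],
  [[16,0,2.3],[0,0,0],1],
  [[20,0,2.8],[0,0,0],1],
  [[24,0,3.4],[0,0,0],1],
  [[28,0,4],[0,0,0],1],
  [[28,0,4],[0,0,0],1],
])

```text
clock: 18.53
tool_pos: [0.5168, 0.2404, 0.0483]
orientation: [-179.9, -8.1, -6.1]
force: [-0.7, -0.3, 0.0]
opening: 0.0006
gripper_force: 0.0
```

Request:
move_arm([
  [[4,0,0.6],[0,0,0],1],
  [[8,0,1.1],[0,0,0],1],
  [[12,0,1.7],[0,0,0],1],
  [[16,0,2.3],[0,0,0],1],
  [[20,0,2.8],[0,0,0],1],
  [[24,0,3.4],[0,0,0],1],
  [[24,0,3.4],[0,0,0],1],
])

```text
clock: 19.12
tool_pos: [0.541, 0.2378, 0.0483]
orientation: [-179.9, -8.1, -6.1]
force: [-0.5, 0.6, 0.0]
opening: 0.0006
gripper_force: 0.0
```

Request:
move_arm([
  [[1,0,0.1],[0,0,0],1],
  [[2,0,0.3],[0,0,0],1],
  [[3,0,0.4],[0,0,0],1],
  [[4,0,0.6],[0,0,0],1],
  [[4,0,0.6],[0,0,0],1],
])

```text
clock: 19.53
tool_pos: [0.5441, 0.2373, 0.0483]
orientation: [-179.9, -8.1, -6.1]
force: [-0.5, 0.0, -0.3]
opening: 0.0006
gripper_force: 0.4
```

Request:
move_arm([
  [[1,0,0.1],[0,0,0],1],
  [[2,0,0.3],[0,0,0],1],
  [[3,0,0.4],[0,0,0],1],
  [[3,0,0.4],[0,0,0],1],
])

```text
clock: 19.87
tool_pos: [0.5473, 0.237, 0.0483]
orientation: [-179.9, -8.1, -6.1]
force: [-0.0, -0.3, 0.3]
opening: 0.0004
gripper_force: 0.3
```

Request:
move_arm([
  [[0.7,0,0.1],[0,0,0],1],
  [[1.4,0,0.2],[0,0,0],1],
  [[2,0,0.3],[0,0,0],1],
  [[2,0,0.3],[0,0,0],1],
])

```text
clock: 20.2
tool_pos: [0.5491, 0.2367, 0.0482]
orientation: [-179.9, -8.1, -6.1]
force: [-2.9, 1.1, 1.5]
opening: 0.0003
gripper_force: 1.3
```

Request:
move_arm([
  [[0.5,0,0.1],[0,0,0],1],
  [[1,0,0.1],[0,0,0],1],
  [[1,0,0.1],[0,0,0],1],
])

```text
clock: 20.45
tool_pos: [0.5494, 0.2366, 0.0482]
orientation: [-180.0, -8.0, -6.1]
force: [-7.9, 2.3, 3.4]
opening: 0.0005
gripper_force: 3.9
```

The pot meets the bars where predicted (tool x stops at 0.549, force climbing). I back off and look.

Request:
move_arm([
  [[-2,0,-0.3],[0,0,0],1],
  [[-8,0,-1],[0,0,0],1],
  [[-25,0,-4],[0,0,0],1],
  [[-50,0,-20],[0,0,0],1],
  [[-60,0,-55],[0,0,0],1],
  [[-70,0,-95],[0,0,0],1],
  [[-70,0,-130],[0,0,0],1],
  [[-70,0,-150],[0,0,0],1],
  [[-70,0,-150],[0,0,0],1],
  [[-70,0,-150],[0,0,0],1],
])

```text
clock: 21.28
tool_pos: [0.4605, 0.2468, 0.1886]
orientation: [-179.7, -8.2, -6.1]
force: [-0.2, -0.3, -1.2]
opening: 0.0004
gripper_force: 0.0
```

Run:
```python
from h import *
R=lambda im,x,y,w,h,f:cv2.resize(im[y:y+h,x:x+w],None,fx=f,fy=f,interpolation=cv2.INTER_CUBIC)
cv2.imwrite("pics/i.png",np.hstack([R(C["side"]["color"],140,145,125,115,3.2),R(C["top"]["color"],105,180,125,115,3.2)]))
```

```text
(no output)
```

View pics/i.png

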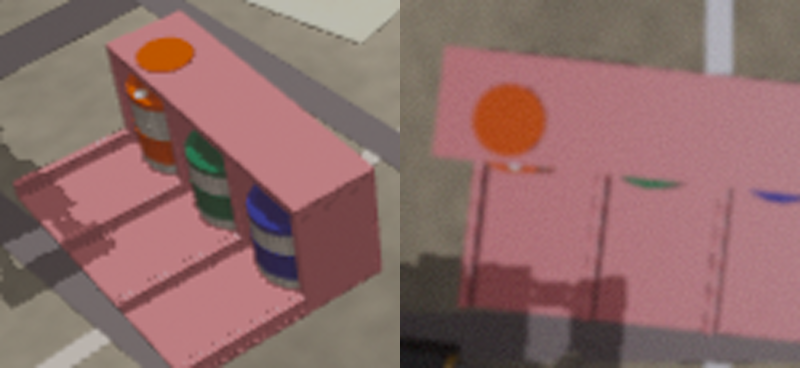

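The orange pot stands upright and shut under the dotted shelf (side crop (152,125), a sliver at (515,167) in the top crop), level with the green and blue pots, and the arm is clear.

```bash
python3 -c "
from plant import ctrl
print(ctrl.close_job())"
```

```text
the job is handed in; nothing more can be done
None
```

The job is handed in: the lid was pressed home and held at about 19 N for a second, and the orange pot now stands upright and shut against the back bars of the orange-dot bay; nothing else was touched.

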